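Unstack the pouring-basin covers and close the shell moulds

TASK

The four ceramic covers are stacked crosswise on the wooden board. Take the stack apart and close each shell mould with the cover of its own colour, laid lengthways along the basin so that it rests flat, right side up, and hides the mouth completely. Set the covers down gently without dropping them, and leave the jar and the steel cup where they are.

Things in the scene. Friction and masses are not known exactly. Their poses are not given: they have to be found in the camera images.
- cover_yellow: yellow ceramic cover, a bar 124 x 36 x 24 mm (x, y, z), 0.2 kg; grip it across its 36 mm at mid-length. Origin: centre of underside; x along its length, z up. Starts in the lower layer of the stack: two parallel covers 84 mm apart (centres; 48 mm clear), two more crosswise on top, likewise 84 mm apart, on a fixed wooden board 124 mm square, its top 15 mm above the bench.
- cover_red: red ceramic cover, a bar 124 x 36 x 24 mm (x, y, z), 0.2 kg; grip it across its 36 mm at mid-length. Origin: centre of underside; x along its length, z up. Starts in the upper layer of the stack: two parallel covers 84 mm apart (centres; 48 mm clear), two more crosswise on top, likewise 84 mm apart, on a fixed wooden board 124 mm square, its top 15 mm above the bench.
- cover_blue: blue ceramic cover, a bar 124 x 36 x 24 mm (x, y, z), 0.2 kg; grip it across its 36 mm at mid-length. Origin: centre of underside; x along its length, z up. Starts in the lower layer of the stack: two parallel covers 84 mm apart (centres; 48 mm clear), two more crosswise on top, likewise 84 mm apart, on a fixed wooden board 124 mm square, its top 15 mm above the bench.
- cover_white: white ceramic cover, a bar 124 x 36 x 24 mm (x, y, z), 0.2 kg; grip it across its 36 mm at mid-length. Origin: centre of underside; x along its length, z up. Starts in the upper layer of the stack: two parallel covers 84 mm apart (centres; 48 mm clear), two more crosswise on top, likewise 84 mm apart, on a fixed wooden board 124 mm square, its top 15 mm above the bench.
- mould_yellow: Fixed shell mould with a yellow pouring basin, in a dark sand tray 116 x 66 x 20 mm. Basin's flat rim 104 x 40 mm (x, y), 55 mm above the bench; in its middle a dark mouth 74 x 18 mm (x, y), 13 mm deep. Origin: centre of underside, on the bench, straight under the mouth; x along the mouth, z up. A seated cover's underside is at z = 55 mm.
- mould_red: Fixed shell mould with a red pouring basin, in a dark sand tray 116 x 66 x 20 mm. Basin's flat rim 104 x 40 mm (x, y), 55 mm above the bench; in its middle a dark mouth 74 x 18 mm (x, y), 13 mm deep. Origin: centre of underside, on the bench, straight under the mouth; x along the mouth, z up. A seated cover's underside is at z = 55 mm.
- mould_blue: Fixed shell mould with a blue pouring basin, in a dark sand tray 116 x 66 x 20 mm. Basin's flat rim 104 x 40 mm (x, y), 55 mm above the bench; in its middle a dark mouth 74 x 18 mm (x, y), 13 mm deep. Origin: centre of underside, on the bench, straight under the mouth; x along the mouth, z up. A seated cover's underside is at z = 55 mm.
- mould_white: Fixed shell mould with a white pouring basin, in a dark sand tray 116 x 66 x 20 mm. Basin's flat rim 104 x 40 mm (x, y), 55 mm above the bench; in its middle a dark mouth 74 x 18 mm (x, y), 13 mm deep. Origin: centre of underside, on the bench, straight under the mouth; x along the mouth, z up. A seated cover's underside is at z = 55 mm.
- jar: Bystander: closed amber glass jar with a steel cap, 56 mm across, 85 mm high, loose on the bench. Origin: centre of its underside. Leave it alone.
- steel_cup: Bystander: open steel cup, 64 mm across the rim, 65 mm high, loose on the bench. Origin: centre of its underside. Leave it alone.

How it is judged:
By the outcome, as a careful person would: the job done as asked, in the order asked, and still so for the second after the job is handed in, with the robot touching nothing.
It also fails if it takes over 131 s, if anything falls off the work surface, if the arm or the gripper's body presses on something with over 40 N, if the wrist force passes 120 N, or if a joint passes its speed limit or range.

ROBOT

A 6-joint arm with a two-finger parallel gripper is mounted at the origin on the work surface. World frame = base frame: x ahead of the robot, y to its left, z up, the work surface at z = 0. Lengths are in m, angles in degrees, forces in N, time in s.
With the tool pointing down it reaches from about 0.4 to 0.825 m from the base axis. Payload 7 kg.
Tool frame: the origin (TCP) lies at the centre of the arm's flange, where the gripper is bolted on; the fingertips stand 178 mm ahead of it and the grasp point (between the pads) lies 159 mm ahead of it (tip_reach is the distance from the TCP to the fingertips, in m); z points along the fingers, y is the line along which they close (so a half turn about z gives the same grasp; the last joint's range is limited). The gripper opens to 88 mm and grips with 3 to 60 N. Pads are 19 mm wide; open, the fingers measure 130 mm over their backs; the gripper's body (78 mm by 193 mm) begins 47 mm behind the grasp point.
Start: joints at [-59.009, 20.546, 0.682, 0, -70.136, -16.507], TCP at [0.169, -0.654, 0.405] pointing down, gripper open.
Joint ranges: [-176.03, 176.03], [-82.01, 121.73], [-58.28, 71.71], [-173.87, 95.51], [-174.79, -0.11], [-173.66, 173.66]. Speed limits (degrees/s): [136.94, 136.94, 172.46, 180, 180, 180].

INTERFACE

Orientations are given as [roll, pitch, yaw] about the fixed x, y, z axes, in that order (R = Rz(yaw) Ry(pitch) Rx(roll)).
In Python, from plant import * gives the robot as it stands.
- The arm moves only by the shell command python3 -m handwheel 'ROWS'. ROWS is JSON, a list of rows, each a list of 7 numbers: the opening, from -1 (shut) to 1 (fully open), then the shift along the tool's x, y, z as a fraction of full scale, then the turn, a rotation vector about the tool's x, y, z as a fraction of full scale. A call has 1 to 5 rows; each row shifts and turns the commanded pose from where the row before left it, along the tool's axes as they then stand; what a row does not reach is not made up. Full scale, the value 1, is 0.025 m for a shift and 6 degrees for a turn. A row lasts 1/8 s, in which the tool goes at most 62.5 mm and 10.7 degrees, less where a joint would pass 70% of its speed; a pose out of reach is approached as far as the arm can. A call with a number of a shift or a turn outside -1 to 1 is refused whole. A call with a gripper value outside its range is refused whole. The fingers move at their own pace and stop on an object; the grip force is fixed at half the most. Time passes only in rows, so rows that do not move let the fingers close. It gives the time, the measured TCP pose, the force, the opening and the grip force at its end, in the units of the state.
- get_obs(): the state, without advancing time (a new reading comes with each control period).
- snapshot(name): name is "scene" or "top" or "wrist"; returns a dict with "color" (480x640x3 uint8, red, green, blue), "fx", "fy", "cx", "cy" (pixels), "k1" (the pictures are not rectified: a ray, as slopes to the right and down, at radius r is drawn at 1 + k1 r^2 times it, then the intrinsics apply), "R" (3x3) and "t" (3): a world point X has camera coordinates R X + t; the wrist camera has in their place "tool_from_camera" (4x4, takes a point from camera to tool coordinates, whose origin is the TCP and whose axes are the flange's). Camera axes: x right, y down, z forward; pixel columns grow to the right and rows downward; lengths in m; the calibration is good to about 2 mm. A picture is of the moment at which its call begins: read the wrist's pose just before it. There is no depth.
- close_job(): hands the job in; it is judged then, once.
The state is a dict: "clock": time; "joint_pos": joint angles; "qvel": joint speeds; "tau": joint torques, N m; "tool_pos": TCP position; "orientation": TCP orientation; "force": force on the tool from outside, world axes, zero at the start; "moment": the same for the moment, N m; "opening": finger opening in m; "gripper_force": force on a finger pad.
Only numpy, scipy, OpenCV 4.12 (cv2) and the standard library are available. Lean on these libraries where they do the work, as an engineer would, in place of code of your own. Each camera call takes 0.05 s, during which the arm holds its last target. There are 200 camera calls.

## Working session

There is one attempt and no reset: what is moved stays moved. The work goes in short steps, Python scripts to look and compute and a shell command to move; the robot and the scene stay as the last step left them, time stands still between calls to the robot, and variables do not carry over. Pictures are saved under pics/ and viewed, at most 14 in all, crops included, and the job is handed in when it is done.

```bash
ls; mkdir -p pics
python3 - <<'E'
from plant import *
import cv2
print(get_obs())
for n in("scene","top"):
    s=snapshot(n); cv2.imwrite(f"pics/{n}0.png",s["color"][:,:,::-1]); print({k:v for k,v in s.items() if k!="color"})
E
```

```text
pics
{'clock': 0.0, 'joint_pos': array([-5.90092326e+01,  2.05919933e+01,  6.33652929e-01, -1.99563508e-02,
       -7.01379022e+01, -1.65070405e+01]), 'qvel': array([ 0.0404118 , -0.13455935, -0.1453934 , -0.04968879, -0.08521024,
        0.04297528]), 'tau': array([-4.18003274e-04, -5.82716525e+01,  2.93052506e+01,  6.99727044e+00,
        6.98545278e-03, -1.88494473e-04]), 'tool_pos': array([ 0.16876926, -0.65335409,  0.40371575]), 'orientation': array([ 1.79902393e+02, -9.36132385e-03, -1.65523061e+02]), 'force': array([ 0.15889056, -0.35709575, -0.49341959]), 'moment': array([0.02141577, 0.01984891, 0.00349719]), 'gripper_force': 0.0, 'opening': 0.08763719978086314}
{'fx': 457.3364854647164, 'fy': 457.3364854647164, 'cx': 323.42159411998705, 'cy': 230.65780307675186, 'k1': -0.0338015339047279, 'R': array([[ 0.32451533,  0.9458704 , -0.00435784],
       [ 0.77559593, -0.26872798, -0.57117093],
       [-0.54142475,  0.1819738 , -0.82081958]]), 't': array([-0.22580025, -0.42031621,  1.23693649])}
{'fx': 456.80518079928646, 'fy': 456.80518079928646, 'cx': 317.5722363358086, 'cy': 232.9464750101118, 'k1': -0.09180442924169377, 'R': array([[-0.00222919, -0.99962501,  0.02729248],
       [-0.98059544, -0.00316504, -0.19601677],
       [ 0.19602965, -0.02719984, -0.98022066]]), 't': array([0.01018361, 0.59508136, 0.83186385])}
```

View pics/top0.png

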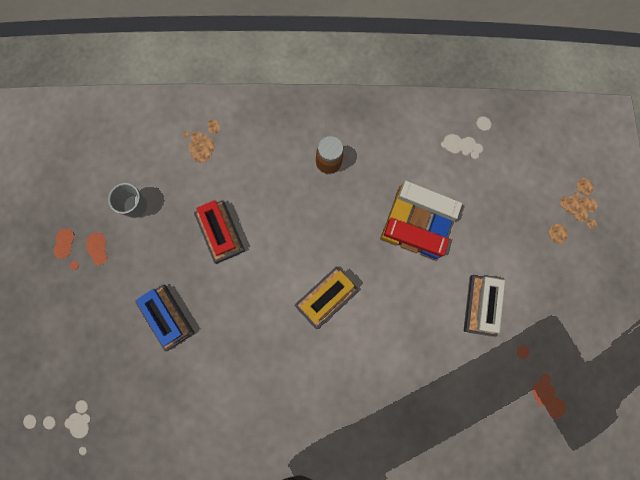

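View pics/scene0.png

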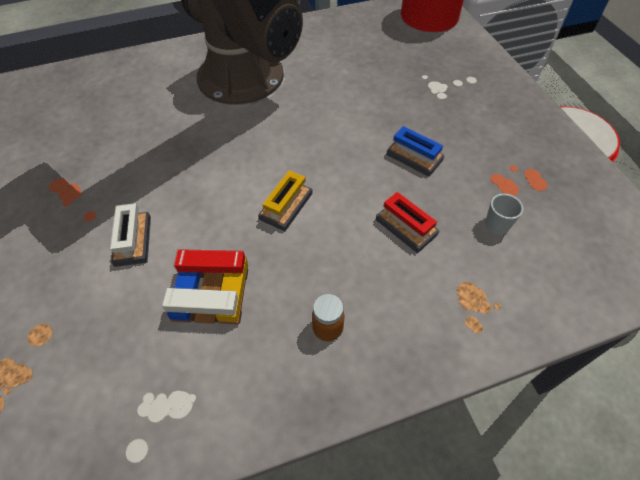

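The top view shows the stack at about (422,220), with moulds red at (218,230), blue (160,317), yellow (327,297) and white (490,305). The scene view shows the upper layer is red (near side to the robot) and white. The lower layer is yellow and blue. The mouths appear as dark holes.

```bash
cat > h.py <<'E'
from plant import *
import cv2, numpy as np
from scipy.spatial.transform import Rotation as Ro
def pose(obs=None):
    o=obs or get_obs(); T=np.eye(4); T[:3,:3]=Ro.from_euler('xyz',o["orientation"],degrees=True).as_matrix(); T[:3,3]=o["tool_pos"]; return T
def cam(n):
    T=pose(); s=snapshot(n)
    if n=="wrist":
        M=T@s["tool_from_camera"]; s["Rc"],s["C"]=M[:3,:3],M[:3,3]
    else:
        s["Rc"]=s["R"].T; s["C"]=-s["R"].T@s["t"]
    return s
def ray(s,px,z):
    K=np.array([[s["fx"],0,s["cx"]],[0,s["fy"],s["cy"]],[0,0,1]])
    u=cv2.undistortPoints(np.float64(px).reshape(-1,1,2),K,np.array([s["k1"],0,0,0.])).reshape(-1,2)
    d=np.c_[u,np.ones(len(u))]@s["Rc"].T
    return (s["C"]+d*((z-s["C"][2])/d[:,2])[:,None])[:,:2]
def mask(s,c,vmin=90):
    h=cv2.cvtColor(s["color"],cv2.COLOR_RGB2HSV); H,S,V=[h[:,:,i].astype(int) for i in range(3)]
    m={"red":((H<6)|(H>174))&(S>170),"yellow":(H>17)&(H<32)&(S>150),"blue":(H>100)&(H<125)&(S>140),"white":(S<45)}[c]&(V>(vmin if c!="white" else max(vmin,165)))
    return m.astype(np.uint8)*255
def rect(P):
    # centre, long, short (mm), yaw of the long side in deg
    (c,(w,h),a)=cv2.minAreaRect((P*1000).astype(np.float32))
    if w<h: w,h,a=h,w,a+90
    return np.round([c[0],c[1],w,h,(a+90)%180-90],1)
def mouths(s,c,z=.055,vmin=60):
    m=mask(s,c,vmin); cs,hi=cv2.findContours(m,cv2.RETR_CCOMP,cv2.CHAIN_APPROX_NONE); out=[]
    for k,q in enumerate(cs):
        if hi[0][k][3]>=0 and cv2.contourArea(q)>60:
            out.append((rect(ray(s,q,z)),rect(ray(s,cs[hi[0][k][3]],z))))
    return out
def blobs(s,c,z,vmin=90,amin=150):
    cs,_=cv2.findContours(mask(s,c,vmin),cv2.RETR_EXTERNAL,cv2.CHAIN_APPROX_NONE)
    return [(rect(ray(s,q,z)),np.int32(cv2.minAreaRect(q)[0])) for q in cs if cv2.contourArea(q)>amin]
E
python3 - <<'E'
from h import *
for n in("top","scene"):
    s=cam(n)
    print(n,s["C"])
    for c in("red","yellow","blue","white"):
        for r in mouths(s,c): print(c,"mouth/rim",*r)
        for r in blobs(s,c,.063,150): print("   blob63",c,*r)
E
```

```text
top [0.42048679 0.0346898  0.93177812]
red mouth/rim [606.9 211.6  74.2  19.7  24.8] [606.3 210.8 104.8  40.6  24.4]
   blob63 red [ 586.6 -189.6  109.2   33.4   69.6] [419 237]
   blob63 red [605.6 210.6 100.8  38.7  24. ] [214 227]
yellow mouth/rim [472.7  -7.5  74.4  18.9 -47.7] [473.   -7.7 104.5  40.7 -47.5]
   blob63 yellow [472.5  -7.1 103.3  39.9 -47.2] [326 296]
   blob63 yellow [ 640.1 -154.4   41.8   33.3  -22.4] [401 210]
blue mouth/rim [431.9 313.6  75.   20.2  34.3] [432.5 313.5 104.2  41.7  33.4]
   blob63 blue [432.6 312.1 101.9  38.7  34.1] [157 316]
white mouth/rim [ 454.9 -328.9   78.9   23.7  -10.1] [ 454.9 -329.7  103.1   39.2  -10.1]
   blob63 white [234.5 451.5  44.5  43.7 -44.4] [ 76 424]
   blob63 white [ 454.6 -326.3  102.1   38.8  -10.1] [492 304]
   blob63 white [ 664.1 -215.4  121.5   33.4   68.1] [430 199]
   blob63 white [ 781.3 -287.    84.7   41.6   76.3] [461 144]
scene [ 1.06897921 -0.12446298  0.77424529]
red mouth/rim [609.3 209.   69.4  12.2  24.6] [610.  207.9 106.4  47.7  24.4]
   blob63 red [ 589.  -184.2  121.7   33.8   69.4] [208 258]
   blo
[... 188 characters left out ...]
1 284]
   blob63 yellow [478.5  -9.6 101.7  39.2 -47.4] [283 190]
   blob63 blue [ 623.3 -233.7   32.    23.9   67.5] [184 281]
   blob63 blue [437.8 309.1 101.   36.9  34.2] [418 139]
white mouth/rim [ 453.9 -329.4   79.4   22.1  -10.1] [ 453.4 -330.   104.1   40.8  -10. ]
   blob63 white [ 875.4 -345.4   30.8   29.9   -7.1] [136 450]
   blob63 white [ 826.5 -295.9   86.5   42.6   75.7] [166 405]
   blob63 white [751.4 -10.6  48.3  47.7 -19.1] [328 307]
   blob63 white [ 663.6 -216.1  123.1   34.6   68. ] [198 298]
   blob63 white [ 460.3 -327.7  102.9   40.4  -10. ] [122 225]
   blob63 white [531.8 710.8 162.   68.1  -0. ] [592 124]
   blob63 white [296.  428.4  60.4  43.8 -27.9] [437  90]
```

Both views agree, and the mouth centres and yaws look good. The plan is to grip with the fingertips about 3–4 mm above the cover's underside, because the 40 mm rim is wider than the cover. First move is to go above the stack.

```bash
cat > d.py <<'E'
import sys
from h import *
# d.py x y z(mm, TCP) yaw : what remains, in row units (shift /25 mm after the turn, turn /6 deg) in tool axes
x,y,z,yaw=map(float,sys.argv[1:5]); T=pose(); R=Ro.from_euler('xyz',[180,0,yaw],degrees=True)
rv=(Ro.from_matrix(T[:3,:3]).inv()*R).as_rotvec(degrees=True)/6
dp=np.array([x,y,z])-T[:3,3]*1000
o=get_obs()
print("now",np.round(T[:3,3]*1000,1),np.round(o["orientation"],1),"j",np.round(o["joint_pos"],0),"t",o["clock"],"open",round(o["opening"]*1000,1),"F",np.round(o["force"],1))
print("turn rows",np.round(rv,2),"| shift rows if turned first",np.round(R.inv().apply(dp)/25,2),"| before turning",np.round(T[:3,:3].T@dp/25,2))
E
python3 d.py 626 -200 405 -112
python3 -m handwheel '[[0.36,0,0,0,0,0,-1],[0.36,0,0,0,0,0,-1],[0.36,0,0,0,0,0,-1],[0.36,0,0,0,0,0,-1],[0.36,0,0,0,0,0,-1]]'
python3 d.py 626 -200 405 -112
```

```text
now [ 168.8 -653.4  404.1] [ 179.9   -0.  -165.5] j [-59.  21.   1.  -0. -70. -17.] t 0.2 open 87.6 F [ 0.6 -0.6 -0.1]
turn rows [ 0.01  0.   -8.92] | shift rows if turned first [-23.67 -10.16  -0.04] | before turning [-22.24  12.99  -0.03]
clock: 0.82
tool_pos: [0.1688, -0.6535, 0.4044]
orientation: [180.0, 0.0, -135.3]
force: [-0.6, -0.5, -0.3]
opening: 0.0597
gripper_force: 0.0
now [ 168.8 -653.5  404.4] [ 180.     0.  -135.3] j [-59.  21.   1.  -0. -70.  14.] t 0.825 open 59.7 F [-0.6 -0.5 -0.3]
turn rows [ 0.    0.   -3.89] | shift rows if turned first [-2.367e+01 -1.016e+01 -2.000e-02] | before turning [-2.576e+01  4.000e-02 -2.000e-02]
```

```bash
python3 -m handwheel '[[0.36,0,0,0,0,0,-1],[0.36,0,0,0,0,0,-1],[0.36,0,0,0,0,0,-1],[0.36,0,0,0,0,0,-0.89]]' >/dev/null
python3 -m handwheel '[[0.36,-0.98,-0.42,0,0,0,0],[0.36,-0.98,-0.42,0,0,0,0],[0.36,-0.98,-0.42,0,0,0,0],[0.36,-0.98,-0.42,0,0,0,0],[0.36,-0.98,-0.42,0,0,0,0]]' >/dev/null
python3 -m handwheel '[[0.36,-0.98,-0.42,0,0,0,0],[0.36,-0.98,-0.42,0,0,0,0],[0.36,-0.98,-0.42,0,0,0,0],[0.36,-0.98,-0.42,0,0,0,0],[0.36,-0.98,-0.42,0,0,0,0]]' >/dev/null
python3 -m handwheel '[[0.36,-0.98,-0.42,0,0,0,0],[0.36,-0.98,-0.42,0,0,0,0],[0.36,-0.98,-0.42,0,0,0,0],[0.36,-0.98,-0.42,0,0,0,0],[0.36,-0.98,-0.42,0,0,0,0]]' >/dev/null
python3 -m handwheel '[[0.36,-0.98,-0.42,0,0,0,0],[0.36,-0.98,-0.42,0,0,0,0],[0.36,-0.98,-0.42,0,0,0,0],[0.36,-0.98,-0.42,0,0,0,0],[0.36,-0.98,-0.42,0,0,0,0]]' >/dev/null
python3 -m handwheel '[[0.36,-0.98,-0.42,0,0,0,0],[0.36,-0.98,-0.42,0,0,0,0],[0.36,-0.98,-0.42,0,0,0,0],[0.36,-0.98,-0.42,0,0,0,0],[0.36,0,0,0,0,0,0]]'
python3 d.py 626 -200 405 -112
python3 - <<'E'
from h import *
s=cam("wrist"); cv2.imwrite("pics/w1.png",s["color"][:,:,::-1]); print(s["C"])
for c,z in (("red",.063),("white",.063),("yellow",.039),("blue",.039)): 
    for r in blobs(s,c,z,120,400): print(c,*r)
E
```

```text
clock: 4.45
tool_pos: [0.6258, -0.2024, 0.4041]
orientation: [180.0, -0.0, -112.1]
force: [0.3, 0.0, -0.4]
opening: 0.0597
gripper_force: 0.0
now [ 625.8 -202.4  404.1] [ 180.    -0.  -112.1] j [ -1.  19.  -2.  -0. -69. -21.] t 4.45 open 59.7 F [ 0.3  0.  -0.4]
turn rows [ 0.   -0.   -0.01] | shift rows if turned first [-0.09  0.03 -0.04] | before turning [-0.09  0.03 -0.04]
[ 0.60031068 -0.26679662  0.38438733]
red [ 588.7 -185.7  122.4   35.5   69.6] [362 224]
white [673.5 -72.4 158.7  36.1 -22.2] [319 364]
white [ 453.9 -164.4  250.5  226.2  -12.5] [502 182]
white [ 320.8 -271.2   30.3   30.1   73.5] [623  18]
white [ 459.  -324.3  101.3   30.6  -10.1] [453   9]
white [ 612.6 -364.1  128.8   51.7  -23. ] [255  34]
white [ 705.1 -281.5  361.6  249.8  -30.9] [153 213]
yellow [ 641.3 -162.3   46.    39.6  -22. ] [316 263]
blue [ 611.4 -239.4   43.7   34.4  -22. ] [314 176]
```

View pics/w1.png

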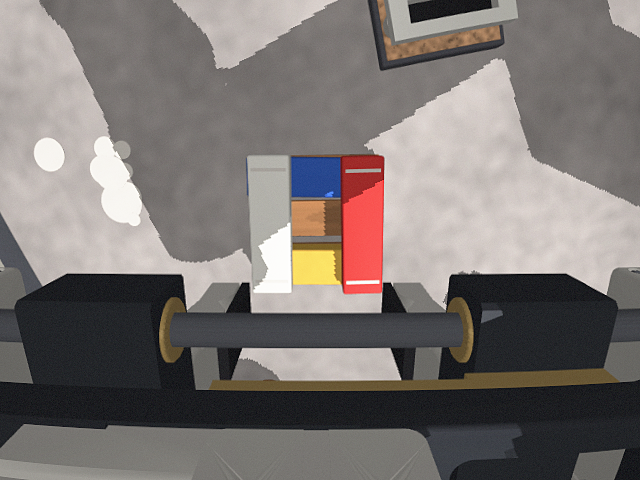

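The wrist view shows white (cols 248–291, rows 154–293) and red (342–385) on top, with blue at (314,176) and yellow at (316,263) below. It agrees with the earlier estimates.

```bash
python3 - <<'E'
from h import *
s=cam("wrist"); print(rect(ray(s,[[250,155],[290,155],[291,293],[248,293]],.063)))
E
python3 d.py 664.5 -216 220.5 -112
```

```text
[ 664.6 -217.4  124.1   39.6   67.4]
now [ 624.5 -203.6  404.4] [ 180.    -0.  -112.1] j [ -1.  19.  -2.   0. -69. -21.] t 4.55 open 59.6 F [ 0.2  0.3 -0. ]
turn rows [ 0.01 -0.   -0.02] | shift rows if turned first [-0.14 -1.67  7.35] | before turning [-0.15 -1.67  7.35]
```

```bash
python3 -m handwheel '[[0.36,-0.07,-0.82,0,0,0,0],[0.36,-0.07,-0.82,0,0,0,0],[0.36,0,0,1,0,0,0],[0.36,0,0,1,0,0,0],[0.36,0,0,1,0,0,0]]' >/dev/null
python3 -m handwheel '[[0.36,0,0,1,0,0,0],[0.36,0,0,1,0,0,0],[0.36,0,0,0,0,0,0]]'
python3 d.py 664.5 -216.5 220.5 -112
python3 - <<'E'
from h import *
s=cam("wrist"); cv2.imwrite("pics/w2.png",s["color"][:,:,::-1])
E
```

```text
clock: 5.55
tool_pos: [0.6623, -0.2168, 0.2777]
orientation: [179.8, -0.1, -112.2]
force: [-0.3, -0.7, 0.0]
opening: 0.0597
gripper_force: 0.0
now [ 662.3 -216.8  277.7] [ 1.798e+02 -1.000e-01 -1.122e+02] j [ -2.  28.  -5.  -0. -57. -20.] t 5.55 open 59.7 F [-0.3 -0.7  0. ]
turn rows [ 0.04 -0.01 -0.04] | shift rows if turned first [-0.04 -0.08  2.29] | before turning [-0.05 -0.08  2.29]
```

View pics/w2.png

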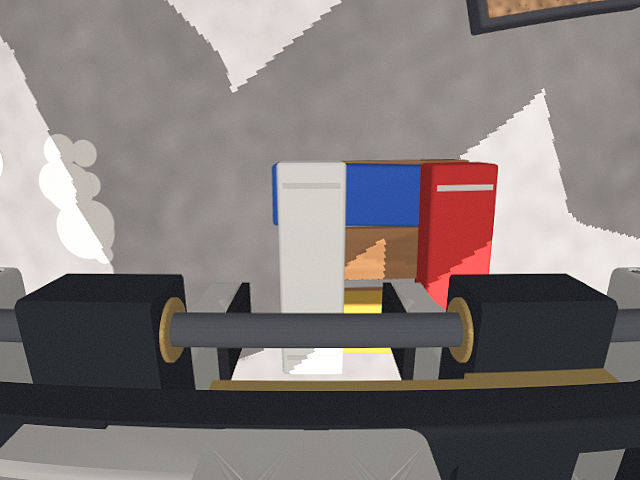

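White spans cols 278–344 (rows 163–373), a few pixels left of the finger midline at col 319. I'll check this by ray cast.

```bash
python3 - <<'E'
from h import *
s=cam("wrist"); print(s["cx"],s["cy"],s["tool_from_camera"].round(3).tolist()); print(rect(ray(s,[[278,163],[344,163],[343,373],[282,373]],.063)))
s=cam("top"); print([b for b in blobs(s,"white",.063,150) if 600<b[0][0]<720])
E
python3 d.py 664.5 -216.5 220.5 -112
```

```text
315.8448582701697 244.24164644952668 [[0.001, -0.966, -0.259, 0.069], [1.0, 0.001, 0.001, -0.001], [-0.001, -0.259, 0.966, 0.02], [0.0, 0.0, 0.0, 1.0]]
[ 665.6 -215.9  123.6   36.8   67.8]
[(array([675.5,  20.1, 257.3,  14.6,  -2.2]), array([312, 194], dtype=int32)), (array([ 642. , -493.7,  858.1,  371.5,   -8.7]), array([557, 239], dtype=int32))]
now [ 663.7 -216.8  281.1] [-179.9    0.  -112.2] j [ -2.  28.  -5.   0. -57. -20.] t 5.7 open 59.7 F [ 0.1 -0.  -0.3]
turn rows [-0.02  0.   -0.03] | shift rows if turned first [-0.02 -0.02  2.42] | before turning [-0.02 -0.02  2.42]
```

```bash
python3 -m handwheel '[[0.36,0,-0.08,1,0,0,0],[0.36,0,0,0.8,0,0,0],[0.36,0,0,0.3,0,0,0],[0.36,0,0,0,0,0,0],[0.36,0,0,0,0,0,0]]'
python3 -m handwheel '[[0.36,0,0,0,0,0,0]]'
python3 d.py 665.5 -216 220.5 -112
```

```text
clock: 6.32
tool_pos: [0.6657, -0.2172, 0.2285]
orientation: [-179.9, 0.0, -112.2]
force: [0.5, 0.0, -0.5]
opening: 0.0594
gripper_force: 0.0
clock: 6.45
tool_pos: [0.6655, -0.2172, 0.2282]
orientation: [-179.9, 0.0, -112.2]
force: [0.7, -0.1, -0.3]
opening: 0.0597
gripper_force: 0.0
now [ 665.5 -217.2  228.2] [-179.9    0.  -112.2] j [ -2.  31.  -7.   0. -52. -20.] t 6.45 open 59.7 F [ 0.7 -0.1 -0.3]
turn rows [-0.01  0.   -0.03] | shift rows if turned first [-0.04  0.02  0.31] | before turning [-0.04  0.02  0.31]
```

```bash
python3 -m handwheel '[[0.36,0,0,0.3,0,0,0],[0.36,0,0,0,0,0,0],[-0.5,0,0,0,0,0,0],[-0.5,0,0,0,0,0,0],[-0.5,0,0,0,0,0,0]]'
python3 -m handwheel '[[-0.5,0,0,0,0,0,0],[-0.5,0,0,0,0,0,0],[-0.5,0,0,0,0,0,0]]'
python3 d.py 665.5 -216 220.5 -112
```

```text
clock: 7.08
tool_pos: [0.6651, -0.2171, 0.2197]
orientation: [180.0, -0.0, -112.2]
force: [-0.3, 1.1, 0.4]
opening: 0.0359
gripper_force: 30.0
clock: 7.45
tool_pos: [0.6651, -0.2171, 0.2197]
orientation: [180.0, -0.0, -112.2]
force: [-2.1, 0.7, 1.7]
opening: 0.0358
gripper_force: 30.0
now [ 665.1 -217.1  219.7] [ 180.    -0.  -112.2] j [ -2.  31.  -8.  -0. -51. -20.] t 7.45 open 35.8 F [-2.1  0.7  1.7]
turn rows [ 0.   -0.   -0.03] | shift rows if turned first [-0.05  0.   -0.03] | before turning [-0.05  0.   -0.03]
```

```bash
python3 -m handwheel '[[-0.5,0,0,-0.2,0,0,0],[-0.5,0,0,-0.5,0,0,0],[-0.5,0,0,-1,0,0,0],[-0.5,0,0,-1,0,0,0],[-0.5,0,0,-1,0,0,0.5]]' >/dev/null
python3 -m handwheel '[[-0.5,0,0,0,0,0,1],[-0.5,0,0,0,0,0,1],[-0.5,0,0,0,0,0,1],[-0.5,0,0,0,0,0,1],[-0.5,0,0,0,0,0,1]]'
python3 -m handwheel '[[-0.5,0,0,0,0,0,1],[-0.5,0,0,0,0,0,1],[-0.5,0,0,0,0,0,1],[-0.5,0,0,0,0,0,1],[-0.5,0,0,0,0,0,1]]'>/dev/null
python3 -m handwheel '[[-0.5,0,0,0,0,0,1],[-0.5,0,0,0,0,0,1],[-0.5,0,0,0,0,0,0.5]]'
python3 d.py 454.5 -329 300 170
```

```text
clock: 8.7
tool_pos: [0.6653, -0.2171, 0.3131]
orientation: [-180.0, 0.0, -145.4]
force: [0.6, 0.5, -2.7]
opening: 0.0359
gripper_force: 30.0
clock: 9.7
tool_pos: [0.6653, -0.2172, 0.3131]
orientation: [180.0, 0.1, 169.7]
force: [-0.8, -0.3, -2.8]
opening: 0.036
gripper_force: 30.0
now [ 665.3 -217.2  313.1] [1.800e+02 1.000e-01 1.697e+02] j [ -2.  26.  -3.   0. -61. -98.] t 9.7 open 36.0 F [-0.8 -0.3 -2.8]
turn rows [ 0.    0.01 -0.05] | shift rows if turned first [ 7.53 -5.87  0.52] | before turning [ 7.49 -5.91  0.52]
```

```bash
python3 -m handwheel '[[-0.5,0.94,-0.74,0,0,0,0],[-0.5,0.94,-0.74,0,0,0,0],[-0.5,0.94,-0.74,0,0,0,0],[-0.5,0.94,-0.74,0,0,0,0],[-0.5,0.94,-0.74,0,0,0,0]]' >/dev/null
python3 -m handwheel '[[-0.5,0.94,-0.73,0.2,0,0,0],[-0.5,0.94,-0.73,0.2,0,0,0],[-0.5,0.94,-0.73,0.2,0,0,0],[-0.5,0,0,0,0,0,0],[-0.5,0,0,0,0,0,0]]'
python3 d.py 454.5 -329 245 170
python3 - <<'E'
from h import *
s=cam("top"); cv2.imwrite("pics/t2.png",s["color"][160:400,380:620,::-1]); print(mouths(s,"white"))
E
```

```text
clock: 10.95
tool_pos: [0.4546, -0.329, 0.2981]
orientation: [-180.0, 0.1, 169.8]
force: [0.8, -0.2, -2.6]
opening: 0.0358
gripper_force: 30.0
now [ 454.6 -329.   298.1] [-1.800e+02  1.000e-01  1.698e+02] j [-16.  15. -22.   0. -53. -84.] t 10.95 open 35.8 F [ 0.8 -0.2 -2.6]
turn rows [-0.    0.02 -0.03] | shift rows if turned first [ 0.01 -0.    2.12] | before turning [0.01 0.   2.12]
[]
```

```bash
python3 -m handwheel '[[-0.5,0,0,1,0,0,0],[-0.5,0,0,0.9,0,0,0],[-0.5,0,0,0.3,0,0,0],[-0.5,0,0,0,0,0,0],[-0.5,0,0,0,0,0,0]]'
python3 d.py 454.5 -329 236 170
```

```text
clock: 11.62
tool_pos: [0.4548, -0.3289, 0.2431]
orientation: [-180.0, 0.1, 169.9]
force: [0.3, -0.4, -2.7]
opening: 0.0356
gripper_force: 30.0
now [ 454.8 -328.9  243.1] [-1.800e+02  1.000e-01  1.699e+02] j [-16.  19. -25.   0. -45. -84.] t 11.625 open 35.6 F [ 0.3 -0.4 -2.7]
turn rows [-0.    0.01 -0.02] | shift rows if turned first [ 0.01 -0.01  0.28] | before turning [ 0.01 -0.01  0.28]
```

```bash
python3 -m handwheel '[[-0.5,0,0,0.2,0,0,0],[-0.5,0,0,0.05,0,0,0],[-0.5,0,0,0,0,0,0]]'
python3 -m handwheel '[[-0.5,0,0,0.04,0,0,0],[-0.5,0,0,0,0,0,0]]'
```

```text
clock: 12.0
tool_pos: [0.4541, -0.3289, 0.2359]
orientation: [-180.0, -0.0, 169.8]
force: [0.2, 0.2, -3.7]
opening: 0.0358
gripper_force: 30.0
clock: 12.25
tool_pos: [0.4542, -0.3289, 0.2356]
orientation: [-180.0, 0.0, 169.8]
force: [-2.5, 2.0, 5.0]
opening: 0.0361
gripper_force: 30.0
```

Contact felt (force −3 to +5 N at z 235.6, as predicted). Release, rise and check.

```bash
python3 -m handwheel '[[0.36,0,0,0,0,0,0],[0.36,0,0,0,0,0,0],[0.36,0,0,0,0,0,0],[0.36,0,0,-0.3,0,0,0],[0.36,0,0,-1,0,0,0]]'
python3 -m handwheel '[[0.36,0,0,-1,0,0,0],[0.36,0,0,-1,0,0,0],[0.36,0,0,0,0,0,0]]'
python3 d.py 588.5 -185 300 -112
python3 - <<'E'
from h import *
s=cam("wrist"); cv2.imwrite("pics/w3.png",s["color"][:,:,::-1])
E
```

```text
clock: 12.88
tool_pos: [0.4538, -0.3287, 0.2669]
orientation: [180.0, -0.2, 169.8]
force: [-0.1, -0.5, 0.1]
opening: 0.0594
gripper_force: 0.0
clock: 13.25
tool_pos: [0.4548, -0.3291, 0.32]
orientation: [-179.9, 0.3, 169.8]
force: [-0.0, 0.1, -0.1]
opening: 0.0596
gripper_force: 0.0
now [ 454.8 -329.1  320. ] [-179.9    0.3  169.8] j [-16.  14. -21.   0. -55. -84.] t 13.25 open 59.6 F [-0.   0.1 -0.1]
turn rows [ -0.04   0.03 -13.03] | shift rows if turned first [-7.35 -2.8   0.8 ] | before turning [-4.24  6.62  0.81]
```

View pics/w3.png

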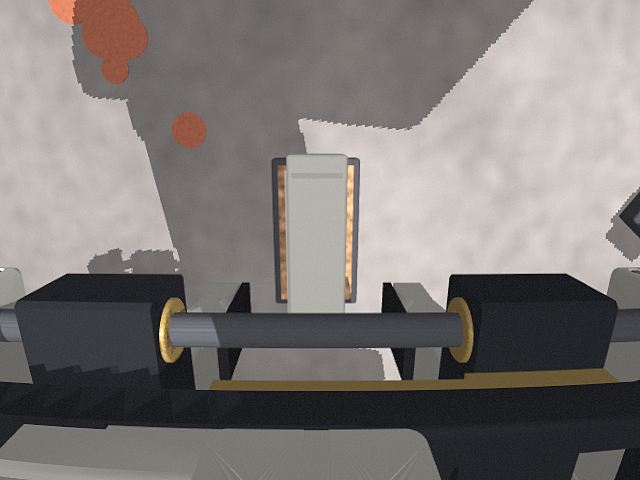

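White lies centred along the mould (cols 287–348 within the tray's 273–359), hiding the mouth. Next is red.

```bash
python3 -m handwheel '[[0.36,-0.61,0.95,0,0,0,0],[0.36,-0.61,0.95,0,0,0,0],[0.36,-0.61,0.95,0,0,0,0],[0.36,-0.61,0.95,0,0,0,0],[0.36,-0.61,0.95,0,0,0,0]]' >/dev/null
python3 -m handwheel '[[0.36,-0.61,0.95,0,0,0,0],[0.36,-0.61,0.95,0,0,0,0],[0.36,0,0,0,0,0,-1],[0.36,0,0,0,0,0,-1],[0.36,0,0,0,0,0,-1]]' >/dev/null
python3 -m handwheel '[[0.36,0,0,0,0,0,-1],[0.36,0,0,0,0,0,-1],[0.36,0,0,0,0,0,-1],[0.36,0,0,0,0,0,-1],[0.36,0,0,0,0,0,-1]]' >/dev/null
python3 -m handwheel '[[0.36,0,0,0,0,0,-1],[0.36,0,0,0,0,0,-1],[0.36,0,0,0,0,0,-1],[0.36,0,0,0,0,0,-1],[0.36,0,0,0,0,0,-1]]' >/dev/null
python3 -m handwheel '[[0.36,0,0,0,0,0,0],[0.36,0,0,0,0,0,0]]'
python3 d.py 588.5 -185 220 -111.5
python3 - <<'E'
from h import *
s=cam("wrist"); cv2.imwrite("pics/w4.png",s["color"][:,:,::-1])
for c,z in (("red",.063),("yellow",.039),("blue",.039)):
    for v in(60,120): print(c,v,[(*b,) for b in blobs(s,c,z,v,400)])
s=cam("top"); print([(*b,) for b in blobs(s,"red",.063,150)])
E
```

```text
clock: 16.05
tool_pos: [0.5887, -0.1839, 0.3171]
orientation: [180.0, -0.0, -112.3]
force: [0.3, 0.4, 0.1]
opening: 0.0593
gripper_force: 0.0
now [ 588.7 -183.9  317.1] [ 180.    -0.  -112.3] j [  1.  19. -14.  -0. -57. -23.] t 16.05 open 59.3 F [0.3 0.4 0.1]
turn rows [ 0.   -0.   -0.13] | shift rows if turned first [ 0.04 -0.01  3.88] | before turning [ 0.04 -0.01  3.88]
red 60 [(array([ 585.4, -194.1,  105.3,   35.4,   69.7]), array([313, 233], dtype=int32))]
red 120 [(array([ 585.4, -194.1,  105.3,   35.4,   69.7]), array([313, 233], dtype=int32))]
yellow 60 [(array([ 656.5, -173.3,   79. ,   34.4,  -22.9]), array([236, 290], dtype=int32))]
yellow 120 [(array([ 656.6, -173.1,   78.8,   34.1,  -22.2]), array([236, 290], dtype=int32))]
blue 60 [(array([ 630.7, -247.8,   83.2,   35.8,  -22.5]), array([223, 182], dtype=int32))]
blue 120 [(array([ 630.8, -247.5,   83.2,   35.2,  -22.5]), array([223, 183], dtype=int32))]
[(array([605.2, 209.5, 102.5,  39.9,  24.3]), array([215, 227], dtype=int32))]
```

View pics/w4.png

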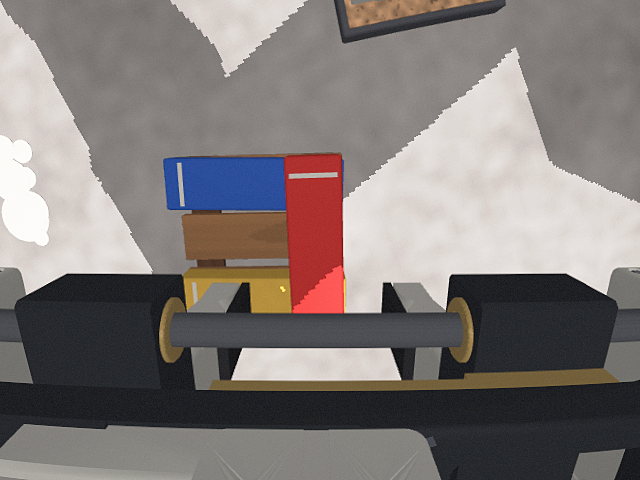

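Red is centred under the fingers (cols 286–343), about 2° off the tool's yaw. I'll turn slightly, descend and grip.

```bash
python3 -m handwheel '[[0.36,0.04,0,1,0,0,-0.3],[0.36,0,0,1,0,0,0],[0.36,0,0,1,0,0,0],[0.36,0,0,0.5,0,0,0],[0.36,0,0,0,0,0,0]]' >/dev/null
python3 -m handwheel '[[0.36,0,0,0,0,0,0],[0.36,0,0,0,0,0,0]]'
python3 d.py 588.5 -185 220 -110.5
```

```text
clock: 17.02
tool_pos: [0.5886, -0.185, 0.231]
orientation: [-179.9, 0.0, -110.4]
force: [0.0, 0.6, -0.7]
opening: 0.0596
gripper_force: 0.0
now [ 588.6 -185.   231. ] [-179.9    0.  -110.4] j [  1.  24. -19.   0. -47. -21.] t 17.025 open 59.6 F [ 0.   0.6 -0.7]
turn rows [-0.02  0.    0.02] | shift rows if turned first [0.   0.   0.44] | before turning [0.   0.01 0.44]
```

```bash
python3 -m handwheel '[[0.36,0,0,0.44,0,0,0],[0.36,0,0,0,0,0,0],[0.36,0,0,0,0,0,0]]'
python3 -m handwheel '[[-0.5,0,0,0,0,0,0],[-0.5,0,0,0,0,0,0],[-0.5,0,0,0,0,0,0],[-0.5,0,0,0,0,0,0],[-0.5,0,0,0,0,0,0]]'
python3 -m handwheel '[[-0.5,0,0,-0.2,0,0,0],[-0.5,0,0,-0.5,0,0,0],[-0.5,0,0,-1,0,0,0],[-0.5,0,0,-1,0,0,0],[-0.5,0,0,-0.6,0,0,0.5]]' >/dev/null
python3 -m handwheel '[[-0.5,0,0,0,0,0,1],[-0.5,0,0,0,0,0,1],[-0.5,0,0,0,0,0,1],[-0.5,0,0,0,0,0,1],[-0.5,0,0,0,0,0,1]]' >/dev/null
python3 -m handwheel '[[-0.5,0,0,0,0,0,1],[-0.5,0,0,0,0,0,1],[-0.5,0,0,0,0,0,0]]'
python3 d.py 607 210.5 300 -155.5
```

```text
clock: 17.4
tool_pos: [0.5882, -0.185, 0.2187]
orientation: [180.0, -0.0, -110.4]
force: [0.4, 0.2, 0.3]
opening: 0.0599
gripper_force: 0.0
clock: 18.02
tool_pos: [0.5883, -0.185, 0.219]
orientation: [-180.0, 0.0, -110.4]
force: [0.7, -0.0, 0.9]
opening: 0.0359
gripper_force: 30.0
clock: 19.65
tool_pos: [0.5882, -0.185, 0.3021]
orientation: [-180.0, 0.0, -155.3]
force: [-0.8, 0.3, -1.7]
opening: 0.0358
gripper_force: 30.0
now [ 588.2 -185.   302.1] [-180.     0.  -155.3] j [  1.  20. -15.  -0. -55. -66.] t 19.65 open 35.8 F [-0.8  0.3 -1.7]
turn rows [-0.    0.01  0.03] | shift rows if turned first [-7.24 14.08  0.09] | before turning [-7.29 14.06  0.09]
```

```bash
python3 -m handwheel '[[-0.5,-0.48,0.94,0,0,0,0],[-0.5,-0.48,0.94,0,0,0,0],[-0.5,-0.48,0.94,0,0,0,0],[-0.5,-0.48,0.94,0,0,0,0],[-0.5,-0.48,0.94,0,0,0,0]]' >/dev/null
python3 -m handwheel '[[-0.5,-0.48,0.94,0,0,0,0],[-0.5,-0.48,0.94,0,0,0,0],[-0.5,-0.48,0.94,0,0,0,0],[-0.5,-0.48,0.94,0,0,0,0],[-0.5,-0.48,0.94,0,0,0,0]]' >/dev/null
python3 -m handwheel '[[-0.5,-0.48,0.94,0,0,0,0],[-0.5,-0.48,0.94,0,0,0,0],[-0.5,-0.48,0.94,0,0,0,0],[-0.5,-0.48,0.94,0,0,0,0],[-0.5,-0.48,0.94,0,0,0,0]]' >/dev/null
python3 -m handwheel '[[-0.5,0,0,0,0,0,0],[-0.5,0,0,0,0,0,0],[-0.5,0,0,0,0,0,0]]'
python3 d.py 607 210.5 245 -155.5
```

```text
clock: 21.9
tool_pos: [0.605, 0.2101, 0.3014]
orientation: [-180.0, -0.0, -155.4]
force: [-0.1, -0.2, -0.8]
opening: 0.0359
gripper_force: 30.0
now [605.  210.1 301.4] [-180.    -0.  -155.4] j [  37.   22.  -12.   -0.  -57. -102.] t 21.9 open 35.9 F [-0.1 -0.2 -0.8]
turn rows [-0.   -0.    0.02] | shift rows if turned first [-0.08 -0.02  2.26] | before turning [-0.08 -0.02  2.26]
```

```bash
python3 -m handwheel '[[-0.5,-0.08,-0.02,1,0,0,0],[-0.5,0,0,0.9,0,0,0],[-0.5,0,0,0.4,0,0,0],[-0.5,0,0,0,0,0,0],[-0.5,0,0,0,0,0,0]]'
python3 d.py 607 210.5 235 -155.5
```

```text
clock: 22.52
tool_pos: [0.6074, 0.2109, 0.2449]
orientation: [180.0, 0.1, -155.4]
force: [-0.5, 0.6, -1.5]
opening: 0.0357
gripper_force: 30.0
now [607.4 210.9 244.9] [ 1.800e+02  1.000e-01 -1.554e+02] j [  37.   25.  -15.    0.  -50. -102.] t 22.525 open 35.7 F [-0.5  0.6 -1.5]
turn rows [0.   0.01 0.02] | shift rows if turned first [ 0.02 -0.01  0.4 ] | before turning [ 0.02 -0.01  0.4 ]
```

```bash
python3 -m handwheel '[[-0.5,0,0,0.25,0,0,0],[-0.5,0,0,0.06,0,0,0],[-0.5,0,0,0,0,0,0]]'
python3 -m handwheel '[[-0.5,0,0,0.06,0,0,0],[-0.5,0,0,0,0,0,0]]'
```

```text
clock: 22.9
tool_pos: [0.607, 0.2108, 0.2361]
orientation: [-180.0, -0.0, -155.4]
force: [0.4, 0.9, -1.9]
opening: 0.0357
gripper_force: 30.0
clock: 23.15
tool_pos: [0.6071, 0.2109, 0.235]
orientation: [-180.0, 0.0, -155.4]
force: [-1.2, -0.2, 0.5]
opening: 0.0358
gripper_force: 30.0
```

```bash
python3 -m handwheel '[[-0.5,0,0,0.03,0,0,0],[-0.5,0,0,0,0,0,0]]'
python3 -m handwheel '[[0.36,0,0,0,0,0,0],[0.36,0,0,0,0,0,0],[0.36,0,0,0,0,0,0],[0.36,0,0,-0.3,0,0,0],[0.36,0,0,-1,0,0,0]]' >/dev/null
python3 -m handwheel '[[0.36,0,0,-1,0,0,0],[0.36,0,0,-1,0,0,0],[0.36,0,0,0,0,0,0],[0.36,0,0,0,0,0,0]]'
python3 d.py 641.5 -162 300 -22
python3 - <<'E'
from h import *
s=cam("wrist"); a=s["color"]
t=cam("top"); b=t["color"]
cv2.imwrite("pics/c5.png",np.hstack([cv2.resize(a[60:360,140:540],(400,300)),cv2.resize(b[130:380,120:520],(400,250))[:300] if 0 else cv2.copyMakeBorder(cv2.resize(b[130:380,120:520],(400,250)),0,50,0,0,0)])[:,:,::-1])
for c in("yellow","blue"):
    print(c,[tuple(x) for x in blobs(t,c,.039,90,400)])
    sc=cam("scene"); print(c,[tuple(x) for x in blobs(sc,c,.039,120,400)])
E
```

```text
clock: 23.4
tool_pos: [0.6071, 0.2109, 0.235]
orientation: [-180.0, 0.0, -155.4]
force: [-3.5, -0.8, 7.5]
opening: 0.0356
gripper_force: 30.0
clock: 24.52
tool_pos: [0.6068, 0.2107, 0.3164]
orientation: [180.0, -0.0, -155.4]
force: [-0.6, 0.2, 0.2]
opening: 0.0598
gripper_force: 0.0
now [606.8 210.7 316.4] [ 180.    -0.  -155.4] j [  37.   21.  -10.   -0.  -58. -102.] t 24.525 open 59.8 F [-0.6  0.2  0.2]
turn rows [  0.     0.   -22.23] | shift rows if turned first [ 6.87 13.3   0.65] | before turning [  4.95 -14.13   0.65]
yellow [(array([474. ,  -8.5, 106.5,  41.1, -47.4]), array([327, 296], dtype=int32)), (array([ 640.2, -156.2,  127.8,   38.1,  -22.8]), array([399, 213], dtype=int32))]
yellow [(array([ 645.9, -157.7,  128.8,   41.4,  -22.4]), array([232, 286], dtype=int32)), (array([460.9,  -6.2, 106.4,  41.5, -47.7]), array([283, 190], dtype=int32))]
blue [(array([432.9, 318.8, 105.8,  41.5,  33.9]), array([158, 317], dtype=int32)), (array([ 611.2, -236.9,  126.7,   37.3,  -22.9]), array([439, 227], dtype=int32))]
blue [(array([ 613.5, -238.7,  123.1,   35.7,  -22.9]), array([183, 285], dtype=int32))]
```

View pics/c5.png

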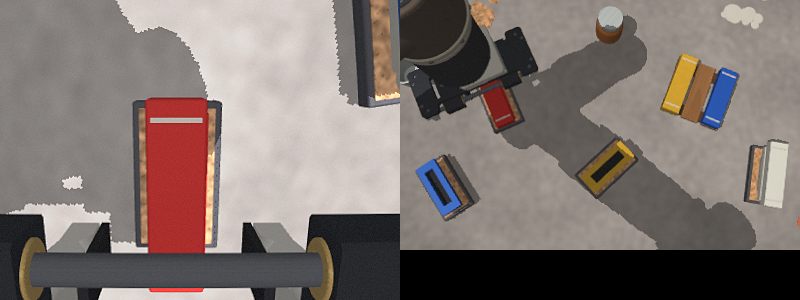

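Red sits straight and covers its mould. The lower layer is undisturbed. Next is yellow, using yaw 157.5 for a small turn.

```bash
python3 -m handwheel '[[0.36,0.33,-0.94,0,0,0,0],[0.36,0.33,-0.94,0,0,0,0],[0.36,0.33,-0.94,0,0,0,0],[0.36,0.33,-0.94,0,0,0,0],[0.36,0.33,-0.94,0,0,0,0]]' >/dev/null
python3 -m handwheel '[[0.36,0.33,-0.94,0,0,0,0],[0.36,0.33,-0.94,0,0,0,0],[0.36,0.33,-0.94,0,0,0,0],[0.36,0.33,-0.94,0,0,0,0],[0.36,0.33,-0.94,0,0,0,0]]' >/dev/null
python3 -m handwheel '[[0.36,0.33,-0.94,0,0,0,0],[0.36,0.33,-0.94,0,0,0,0],[0.36,0.33,-0.94,0,0,0,0],[0.36,0.33,-0.94,0,0,0,0],[0.36,0.33,-0.94,0,0,0,0]]' >/dev/null
python3 -m handwheel '[[0.36,0,0,0,0,0,1],[0.36,0,0,0,0,0,1],[0.36,0,0,0,0,0,1],[0.36,0,0,0,0,0,1],[0.36,0,0,0,0,0,1]]' >/dev/null
python3 -m handwheel '[[0.36,0,0,0,0,0,1],[0.36,0,0,0,0,0,1],[0.36,0,0,0,0,0,0.85],[0.36,0,0,0,0,0,0],[0.36,0,0,0,0,0,0]]'
python3 d.py 641.5 -161 196 157.5
python3 - <<'E'
from h import *
s=cam("wrist"); cv2.imwrite("pics/w6.png",s["color"][:,:,::-1])
for c in("yellow","blue"): print(c,[tuple(x) for x in blobs(s,c,.039,90,400)])
E
```

```text
clock: 27.85
tool_pos: [0.6411, -0.1619, 0.3164]
orientation: [180.0, 0.0, 157.6]
force: [-0.8, 0.2, 0.2]
opening: 0.0597
gripper_force: 0.0
now [ 641.1 -161.9  316.4] [180.    0.  157.6] j [   3.   23.   -8.    0.  -59. -115.] t 27.85 open 59.7 F [-0.8  0.2  0.2]
turn rows [0.   0.   0.02] | shift rows if turned first [0.   0.04 4.82] | before turning [0.   0.04 4.82]
yellow [(array([ 638. , -156.9,  114.4,   35.6,  -22.2]), array([320, 233], dtype=int32))]
blue [(array([ 607.1, -234.2,  109.1,   39.9,  -22.8]), array([203, 233], dtype=int32))]
```

View pics/w6.png

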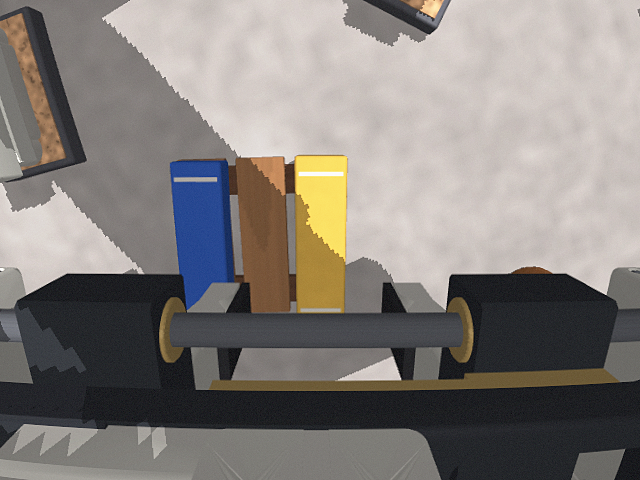

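Yellow spans cols 295–347, centred at col 321 against the camera axis at 316, so I shift 3 mm in tool +y. Then descend and grip.

```bash
python3 -m handwheel '[[0.36,0,0.12,1,0,0,0],[0.36,0,0,1,0,0,0],[0.36,0,0,1,0,0,0],[0.36,0,0,1,0,0,0],[0.36,0,0,0.4,0,0,0]]' >/dev/null
python3 -m handwheel '[[0.36,0,0,0,0,0,0],[0.36,0,0,0,0,0,0]]'
python3 d.py 642 -159 196 157.5
```

```text
clock: 28.78
tool_pos: [0.6431, -0.1585, 0.2075]
orientation: [180.0, 0.1, 157.6]
force: [-0.6, 0.4, -0.5]
opening: 0.0596
gripper_force: 0.0
now [ 643.1 -158.5  207.5] [1.800e+02 1.000e-01 1.576e+02] j [   3.   29.  -14.    0.  -47. -115.] t 28.775 open 59.6 F [-0.6  0.4 -0.5]
turn rows [0.   0.01 0.01] | shift rows if turned first [ 0.03 -0.04  0.46] | before turning [ 0.03 -0.04  0.46]
```

```bash
python3 -m handwheel '[[0.36,0,0,0.44,0,0,0],[0.36,0,0,0,0,0,0],[0.36,0,0,0,0,0,0]]'
python3 -m handwheel '[[-0.5,0,0,0,0,0,0],[-0.5,0,0,0,0,0,0],[-0.5,0,0,0,0,0,0],[-0.5,0,0,0,0,0,0],[-0.5,0,0,0,0,0,0]]'
python3 -m handwheel '[[-0.5,0,0,-0.2,0,0,0],[-0.5,0,0,-0.5,0,0,0],[-0.5,0,0,-1,0,0,0],[-0.5,0,0,-1,0,0,0],[-0.5,0,0,-1,0,0,0]]' >/dev/null
python3 -m handwheel '[[-0.5,0,0,-0.6,0,0,1],[-0.5,0,0,0,0,0,1],[-0.5,0,0,0,0,0,1],[-0.5,0,0,0,0,0,1],[-0.5,0,0,0,0,0,0.17]]' >/dev/null
python3 -m handwheel '[[-0.5,0,0,0,0,0,0],[-0.5,0,0,0,0,0,0]]'
python3 d.py 473.5 -8 300 132.5
```

```text
clock: 29.15
tool_pos: [0.6426, -0.1584, 0.1954]
orientation: [-180.0, -0.0, 157.5]
force: [-0.5, 0.2, 0.2]
opening: 0.0597
gripper_force: 0.0
clock: 29.78
tool_pos: [0.6426, -0.1584, 0.1955]
orientation: [-180.0, 0.0, 157.5]
force: [-0.9, -0.1, 2.0]
opening: 0.0358
gripper_force: 30.0
clock: 31.28
tool_pos: [0.6425, -0.1584, 0.303]
orientation: [180.0, 0.0, 132.6]
force: [-0.5, -0.3, -2.5]
opening: 0.0358
gripper_force: 30.0
now [ 642.5 -158.4  303. ] [180.    0.  132.6] j [   3.   24.   -9.   -0.  -58. -140.] t 31.275 open 35.8 F [-0.5 -0.3 -2.5]
turn rows [0.   0.   0.01] | shift rows if turned first [ 9.   -0.92  0.12] | before turning [ 9.   -0.91  0.12]
```

```bash
python3 -m handwheel '[[-0.5,0.9,-0.09,0,0,0,0],[-0.5,0.9,-0.09,0,0,0,0],[-0.5,0.9,-0.09,0,0,0,0],[-0.5,0.9,-0.09,0,0,0,0],[-0.5,0.9,-0.09,0,0,0,0]]' >/dev/null
python3 -m handwheel '[[-0.5,0.9,-0.09,0,0,0,0],[-0.5,0.9,-0.09,0,0,0,0],[-0.5,0.9,-0.09,0,0,0,0],[-0.5,0.9,-0.09,0,0,0,0],[-0.5,0.9,-0.09,0,0,0,0]]' >/dev/null
python3 -m handwheel '[[-0.5,0,0,1,0,0,0],[-0.5,0,0,0.8,0,0,0],[-0.5,0,0,0.4,0,0,0],[-0.5,0,0,0,0,0,0],[-0.5,0,0,0,0,0,0]]'
python3 d.py 473.5 -8 236 132.5
```

```text
clock: 33.15
tool_pos: [0.4743, -0.0077, 0.2485]
orientation: [180.0, 0.0, 132.5]
force: [-0.2, 1.6, -2.5]
opening: 0.0359
gripper_force: 30.0
now [474.3  -7.7 248.5] [180.    0.  132.5] j [  23.   11.  -36.    0.  -43. -160.] t 33.15 open 35.9 F [-0.2  1.6 -2.5]
turn rows [0.01 0.   0.  ] | shift rows if turned first [ 0.01 -0.03  0.5 ] | before turning [ 0.01 -0.03  0.5 ]
```

```bash
python3 -m handwheel '[[-0.5,0.01,-0.03,0.3,0,0,0],[-0.5,0,0,0.12,0,0,0],[-0.5,0,0,0.06,0,0,0],[-0.5,0,0,0,0,0,0],[-0.5,0,0,0,0,0,0]]'
python3 -m handwheel '[[-0.5,0,0,0.04,0,0,0],[-0.5,0,0,0,0,0,0]]'
```

```text
clock: 33.78
tool_pos: [0.4733, -0.008, 0.236]
orientation: [180.0, 0.0, 132.5]
force: [0.6, -0.5, -2.6]
opening: 0.0356
gripper_force: 30.0
clock: 34.02
tool_pos: [0.4733, -0.008, 0.2355]
orientation: [180.0, 0.0, 132.5]
force: [-2.9, 0.9, 4.6]
opening: 0.0355
gripper_force: 30.0
```

```bash
python3 -m handwheel '[[0.36,0,0,0,0,0,0],[0.36,0,0,0,0,0,0],[0.36,0,0,0,0,0,0],[0.36,0,0,-0.3,0,0,0],[0.36,0,0,-1,0,0,0]]' >/dev/null
python3 -m handwheel '[[0.36,0,0,-1,0,0,0],[0.36,0,0,-1,0,0,0],[0.36,0,0,0,0,0,0],[0.36,0,0,0,0,0,0]]'
python3 - <<'E'
from h import *
s=cam("wrist"); cv2.imwrite("pics/w7.png",s["color"][:,:,::-1])
E
python3 -m handwheel '[[0.36,0,0,0,0,0,-1],[0.36,0,0,0,0,0,-1],[0.36,0,0,0,0,0,-1],[0.36,0,0,0,0,0,-1],[0.36,0,0,0,0,0,-0.17]]' >/dev/null
python3 -m handwheel '[[0.36,0,0,0,0,0,0],[0.36,0,0,0,0,0,0]]'
python3 d.py 610.5 -237 310 157.5
```

```text
clock: 35.15
tool_pos: [0.473, -0.0081, 0.3174]
orientation: [180.0, -0.0, 132.5]
force: [-1.0, -0.1, -1.1]
opening: 0.0595
gripper_force: 0.0
clock: 36.08
tool_pos: [0.4732, -0.0081, 0.3172]
orientation: [-180.0, -0.0, 157.4]
force: [-0.2, -0.1, -0.2]
opening: 0.0596
gripper_force: 0.0
now [473.2  -8.1 317.2] [-180.    -0.   157.4] j [  23.    6.  -31.   -0.  -53. -135.] t 36.075 open 59.6 F [-0.2 -0.1 -0.2]
turn rows [-0.   -0.   -0.01] | shift rows if turned first [-8.58 -6.36  0.29] | before turning [-8.59 -6.35  0.29]
```

View pics/w7.png

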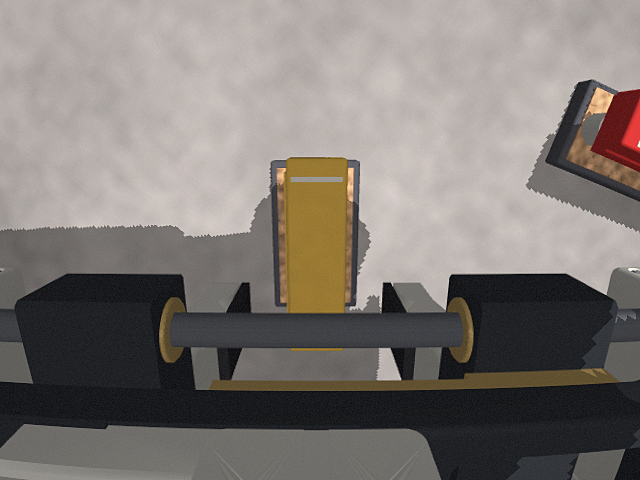

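Yellow is straight and centred (cols 287–347 within the tray's 272–359). Last is blue.

```bash
python3 -m handwheel '[[0.36,-0.95,-0.71,0,0,0,0],[0.36,-0.95,-0.71,0,0,0,0],[0.36,-0.95,-0.71,0,0,0,0],[0.36,-0.95,-0.71,0,0,0,0],[0.36,-0.95,-0.71,0,0,0,0]]' >/dev/null
python3 -m handwheel '[[0.36,-0.95,-0.7,0,0,0,0],[0.36,-0.95,-0.7,0,0,0,0],[0.36,-0.95,-0.7,0,0,0,0],[0.36,-0.95,-0.7,0,0,0,0],[0.36,0,0,0,0,0,0]]' >/dev/null
python3 -m handwheel '[[0.36,0,0,0,0,0,0],[0.36,0,0,0,0,0,0]]'
python3 d.py 610.5 -237 196 157.5
python3 - <<'E'
from h import *
s=cam("wrist"); cv2.imwrite("pics/w8.png",s["color"][:,:,::-1])
print([tuple(x) for x in blobs(s,"blue",.039,60,400)])
q=mask(s,"blue",60); ys,xs=np.where(q); print([(y,xs[ys==y].min(),xs[ys==y].max()) for y in range(160,310,20) if (ys==y).any()])
E
```

```text
clock: 37.58
tool_pos: [0.6098, -0.2359, 0.3175]
orientation: [180.0, -0.0, 157.5]
force: [-0.3, 0.6, 0.0]
opening: 0.0593
gripper_force: 0.0
now [ 609.8 -235.9  317.5] [180.   -0.  157.5] j [  -4.   22.   -9.   -0.  -59. -108.] t 37.575 open 59.3 F [-0.3  0.6  0. ]
turn rows [ 0.   -0.    0.01] | shift rows if turned first [-0.04 -0.03  4.86] | before turning [-0.04 -0.03  4.86]
[(array([ 606.5, -236.9,  111. ,   35.3,  -22.7]), array([312, 236], dtype=int32))]
[(180, np.int64(287), np.int64(338)), (200, np.int64(287), np.int64(337)), (220, np.int64(288), np.int64(337)), (240, np.int64(288), np.int64(336)), (260, np.int64(288), np.int64(336)), (280, np.int64(289), np.int64(335)), (300, np.int64(289), np.int64(335))]
```

```bash
python3 -m handwheel '[[0.36,-0.12,-0.09,1,0,0,0],[0.36,0,0,1,0,0,0],[0.36,0,0,1,0,0,0],[0.36,0,0,1,0,0,0],[0.36,0,0,0.4,0,0,0]]' >/dev/null
python3 -m handwheel '[[0.36,0,0,0,0,0,0],[0.36,0,0,0,0,0,0]]'
python3 d.py 612 -239 196 157.5
```

```text
clock: 38.5
tool_pos: [0.6125, -0.2396, 0.2086]
orientation: [180.0, 0.1, 157.5]
force: [-0.2, 0.4, -0.2]
opening: 0.0598
gripper_force: 0.0
now [ 612.5 -239.6  208.6] [1.800e+02 1.000e-01 1.575e+02] j [  -4.   29.  -14.    0.  -47. -108.] t 38.5 open 59.8 F [-0.2  0.4 -0.2]
turn rows [0.   0.02 0.01] | shift rows if turned first [0.03 0.02 0.5 ] | before turning [0.03 0.02 0.5 ]
```

```bash
python3 -m handwheel '[[0.36,0,0,0.48,0,0,0],[0.36,0,0,0,0,0,0],[0.36,0,0,0,0,0,0]]'
python3 -m handwheel '[[-0.5,0,0,0,0,0,0],[-0.5,0,0,0,0,0,0],[-0.5,0,0,0,0,0,0],[-0.5,0,0,0,0,0,0],[-0.5,0,0,0,0,0,0]]'
python3 -m handwheel '[[-0.5,0,0,-0.2,0,0,0],[-0.5,0,0,-0.5,0,0,0],[-0.5,0,0,-1,0,0,0],[-0.5,0,0,-1,0,0,0],[-0.5,0,0,-1,0,0,0]]' >/dev/null
python3 -m handwheel '[[-0.5,0,0,-0.8,0,0,-1],[-0.5,0,0,0,0,0,-1],[-0.5,0,0,0,0,0,-1],[-0.5,0,0,0,0,0,-1],[-0.5,0,0,0,0,0,-1]]' >/dev/null
python3 -m handwheel '[[-0.5,0,0,0,0,0,-1],[-0.5,0,0,0,0,0,-1],[-0.5,0,0,0,0,0,-1],[-0.5,0,0,0,0,0,-1],[-0.5,0,0,0,0,0,-0.33]]' >/dev/null
python3 -m handwheel '[[-0.5,0,0,0,0,0,0],[-0.5,0,0,0,0,0,0]]'
python3 d.py 432.5 313.5 300 -146.3
```

```text
clock: 38.88
tool_pos: [0.612, -0.2397, 0.1954]
orientation: [-180.0, -0.0, 157.5]
force: [-1.2, 0.3, 1.0]
opening: 0.0595
gripper_force: 0.0
clock: 39.5
tool_pos: [0.612, -0.2397, 0.1955]
orientation: [180.0, 0.0, 157.5]
force: [-0.1, -0.0, 0.7]
opening: 0.0358
gripper_force: 30.0
clock: 41.62
tool_pos: [0.6119, -0.2397, 0.3081]
orientation: [180.0, 0.0, -146.6]
force: [-0.3, 0.1, -2.1]
opening: 0.0358
gripper_force: 30.0
now [ 611.9 -239.7  308.1] [ 180.     0.  -146.6] j [ -4.  23.  -9.  -0. -58. -52.] t 41.625 open 35.8 F [-0.3  0.1 -2.1]
turn rows [ 0.    0.   -0.05] | shift rows if turned first [-6.31 22.39  0.32] | before turning [-6.2  22.42  0.32]
```

```bash
python3 -m handwheel '[[-0.5,-0.26,0.93,0,0,0,-0.05],[-0.5,-0.26,0.93,0,0,0,0],[-0.5,-0.26,0.93,0,0,0,0],[-0.5,-0.26,0.93,0,0,0,0],[-0.5,-0.26,0.93,0,0,0,0]]' >/dev/null
python3 -m handwheel '[[-0.5,-0.26,0.93,0,0,0,0],[-0.5,-0.26,0.93,0,0,0,0],[-0.5,-0.26,0.93,0,0,0,0],[-0.5,-0.26,0.93,0,0,0,0],[-0.5,-0.26,0.93,0,0,0,0]]' >/dev/null
python3 -m handwheel '[[-0.5,-0.26,0.93,0,0,0,0],[-0.5,-0.26,0.93,0,0,0,0],[-0.5,-0.26,0.93,0,0,0,0],[-0.5,-0.26,0.93,0,0,0,0],[-0.5,-0.26,0.93,0,0,0,0]]' >/dev/null
python3 -m handwheel '[[-0.5,-0.26,0.93,0,0,0,0],[-0.5,-0.26,0.93,0,0,0,0],[-0.5,-0.26,0.93,0,0,0,0],[-0.5,-0.26,0.93,0,0,0,0],[-0.5,-0.26,0.93,0,0,0,0]]' >/dev/null
python3 -m handwheel '[[-0.5,-0.26,0.93,0,0,0,0],[-0.5,-0.26,0.93,0,0,0,0],[-0.5,-0.26,0.93,0,0,0,0],[-0.5,-0.26,0.93,0,0,0,0],[-0.5,0,0,0,0,0,0]]' >/dev/null
python3 -m handwheel '[[-0.5,0,0,1,0,0,0],[-0.5,0,0,1,0,0,0],[-0.5,0,0,0.4,0,0,0],[-0.5,0,0,0,0,0,0],[-0.5,0,0,0,0,0,0]]'
python3 d.py 432.5 313.5 236 -146.3
```

```text
clock: 45.38
tool_pos: [0.4315, 0.311, 0.2488]
orientation: [180.0, 0.1, -146.2]
force: [0.1, -0.2, -2.3]
opening: 0.0361
gripper_force: 30.0
now [431.5 311.  248.8] [ 1.800e+02  1.000e-01 -1.462e+02] j [  57.   16.  -29.    0.  -45. -113.] t 45.375 open 36.1 F [ 0.1 -0.2 -2.3]
turn rows [0.   0.01 0.02] | shift rows if turned first [-0.09  0.06  0.51] | before turning [-0.09  0.06  0.51]
```

```bash
python3 -m handwheel '[[-0.5,-0.09,0.06,0.3,0,0,0],[-0.5,0,0,0.13,0,0,0],[-0.5,0,0,0.06,0,0,0],[-0.5,0,0,0,0,0,0],[-0.5,0,0,0,0,0,0]]'
python3 -m handwheel '[[-0.5,0,0,0.04,0,0,0],[-0.5,0,0,0,0,0,0]]'
```

```text
clock: 46.0
tool_pos: [0.4323, 0.3133, 0.2357]
orientation: [180.0, 0.0, -146.2]
force: [0.2, -0.8, -2.3]
opening: 0.0359
gripper_force: 30.0
clock: 46.25
tool_pos: [0.4323, 0.3134, 0.2355]
orientation: [180.0, 0.0, -146.2]
force: [-3.1, -1.2, 6.8]
opening: 0.0362
gripper_force: 30.0
```

Contact. Release, rise, move clear and check everything.

```bash
python3 -m handwheel '[[0.36,0,0,0,0,0,0],[0.36,0,0,0,0,0,0],[0.36,0,0,0,0,0,0],[0.36,0,0,-0.3,0,0,0],[0.36,0,0,-1,0,0,0]]' >/dev/null
python3 -m handwheel '[[0.36,0,0,-1,0,0,0],[0.36,0,0,-1,0,0,0],[0.36,0,0,-1,0,0,0],[0.36,0,0,0,0,0,0]]' >/dev/null
python3 -m handwheel '[[0.36,0,-1,0,0,0,0],[0.36,0,-1,0,0,0,0],[0.36,0,-1,0,0,0,0],[0.36,0,-1,0,0,0,0],[0.36,0,-1,0,0,0,0]]' >/dev/null
python3 -m handwheel '[[0.36,0,-1,0,0,0,0],[0.36,0,-1,0,0,0,0],[0.36,0,-1,0,0,0,0],[0.36,0,-1,0,0,0,0],[0.36,0,0,0,0,0,0]]'
python3 - <<'E'
from h import *
s=cam("scene"); cv2.imwrite("pics/s9.png",s["color"][:,:,::-1]); t=cam("top"); cv2.imwrite("pics/t9.png",t["color"][:,:,::-1])
for c in("red","yellow","blue","white"): print(c,[tuple(x) for x in blobs(t,c,.079,150)],[tuple(x) for x in blobs(s,c,.079,150)])
E
```

```text
clock: 48.62
tool_pos: [0.5579, 0.1252, 0.3415]
orientation: [180.0, -0.1, -146.3]
force: [-0.9, 0.1, -0.0]
opening: 0.0596
gripper_force: 0.0
red [] [(array([607.7, 210.7, 122.4,  34. ,  24.7]), array([412, 204], dtype=int32))]
yellow [] []
blue [(array([428.2, 311.2, 110.3,  34.1,  33.6]), array([155, 319], dtype=int32))] [(array([442.8, 320.4,  98.2,  32.5,  33.2]), array([425, 135], dtype=int32))]
white [(array([362.7, -36.3, 101.9,  46.6,  47.6]), array([343, 355], dtype=int32)), (array([474.5,  76.1,  71.3,  26. ,  77.6]), array([282, 294], dtype=int32)), (array([ 476.4, -229.7,  147.9,  101.2,   -5.4]), array([445, 294], dtype=int32)), (array([ 474.5, -349.7,  171.7,   73.4,  -10.9]), array([506, 293], dtype=int32)), (array([ 540.3, -167.1,   76.8,   34.9,   59.8]), array([411, 259], dtype=int32)), (array([ 564.8, -262.5,   65.7,   42.4,   75.3]), array([459, 246], dtype=int32)), (array([576.1, 542.6, 140. ,  27.2,  33.5]), array([ 43, 239], dtype=int32)), (array([ 683.3, -220.1,   85.2,   55.6,  -89.2]), array([434, 187], dtype=int32)), (array([764.9, -13.9,  48.3,  47.9, -18
[... 413 characters left out ...]
rray([136, 450], dtype=int32)), (array([ 832. , -292.1,   84.8,   44.3,   75.3]), array([166, 406], dtype=int32)), (array([ 746.2, -233. ,   67.9,   43.1,   43. ]), array([195, 341], dtype=int32)), (array([758.3, -13.9,  48.4,  47.2,  70.9]), array([327, 307], dtype=int32)), (array([ 602.6, -360.4,   42.5,   36.1,   85.2]), array([107, 286], dtype=int32)), (array([ 531.2, -235.8,   75.3,   65.8,   38.8]), array([174, 237], dtype=int32)), (array([ 454.2, -328.6,  123.3,   36.2,  -10.2]), array([119, 219], dtype=int32)), (array([5.442e+02, 6.915e+02, 1.608e+02, 6.780e+01, 3.000e-01]), array([592, 124], dtype=int32)), (array([312.4, 416.7,  61.4,  45.3, -31.5]), array([437,  89], dtype=int32))]
```

View pics/s9.png

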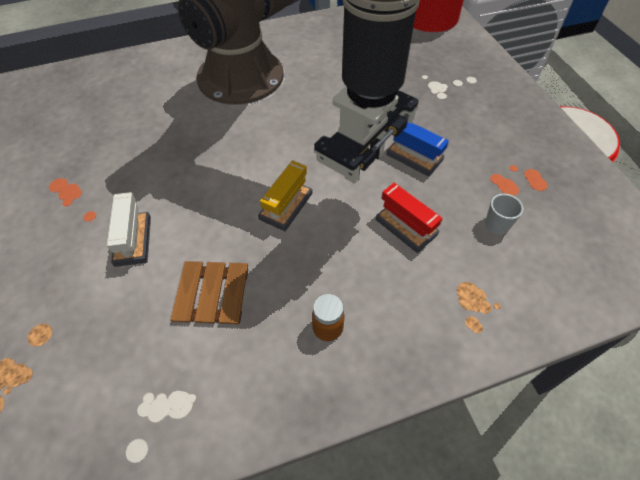

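View pics/t9.png

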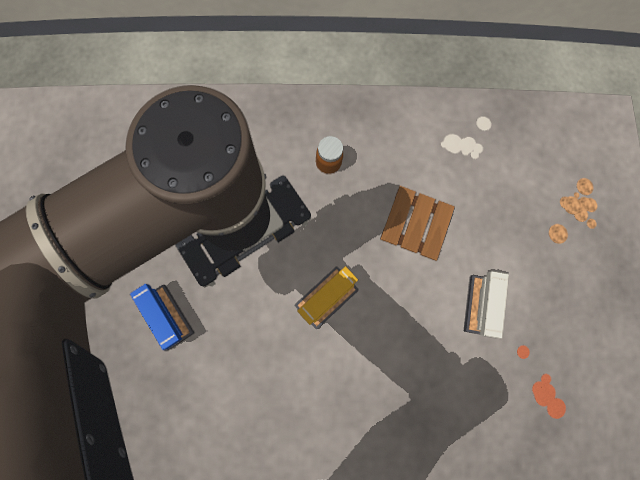

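The scene and top views show all four covers seated on their own moulds: white (119,219), yellow (283,190), red (412,204), blue (420,138). The board is empty, the jar is at (328,316) and the cup at (503,215), both unmoved, and the gripper is clear.

```bash
python3 -c "
from plant import *
print(close_job())"
```

```text
the job is handed in; nothing more can be done
None
```

The job is handed in at about 49 s of the 131 s allowed: all four covers are seated on the moulds of their own colour, and the jar and cup were left untouched (the verdict itself was not reported back).

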